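# Narrow the burn-in carrier and load the amplifier heat-sink modules

### The arm

A 6-joint arm with a two-finger parallel gripper is mounted at the origin on the work surface. World frame = base frame: x ahead of the robot, y to its left, z up, the work surface at z = 0. Lengths are in m, angles in rad, forces in N, time in s.
With the tool pointing down it reaches from about 0.375 to 0.9 m from the base axis. Payload 3.1 kg.
Tool frame: the origin (TCP) lies on the centre line of the jaws, within the pads' length; the fingertips stand 22 mm ahead of it and the grasp point (between the pads) lies 3 mm ahead of it (ctrl.nose_length is the distance from the TCP to the fingertips, in m); z points along the fingers, y is the line along which they close (so a half turn about z gives the same grasp; the last joint's range is limited). The gripper opens to 87 mm and grips with 3 to 60 N. Pads are 19 mm wide; open, the fingers measure 117 mm over their backs; the gripper's body (75 mm by 190 mm) begins 51 mm behind the grasp point.
Start: joints at [1.067, 0.527, 1.433, -0, 1.181, -0.178], TCP at [0.2, 0.592, 0.245] pointing down, gripper open.
Joint ranges: [-3.08, 3.08], [-0.75, 2.2], [0.22, 2.44], [-1.43, 4.57], [0, 2.65], [-2.85, 2.85]. Speed limits (rad/s): [2.79, 2.79, 3.14, 3.14, 3.14, 3.14].

### API

Orientations are given as a rotation vector (axis times angle).
In Python, from workcell import ctrl gives the robot as it stands.
- The arm moves only by the tool arm_command, never from a script. Its argument "increments" is one flat list of numbers, 4 for each row, row after row: the shift along the tool's x, y, z in mm, then the turn about the tool's z in degrees. A call has 1 to 5 rows; each row shifts and turns the commanded pose from where the row before left it, along the tool's axes as they then stand; what a row does not reach is not made up. A row lasts 1/8 s, in which the tool goes at most 62.5 mm and 10.7 degrees, less where a joint would pass 70% of its speed; a pose out of reach is approached as far as the arm can. A call is refused whole if a number of a shift passes 62.5 or a number of a turn 10.7, either way. A call with a gripper value outside its range is refused whole. "fingers" is the closure, from -1 (fully open) to 1 (shut), set as the call begins (left out, the last holds). The fingers move at their own pace and stop on an object; the grip force is fixed at half the most. Time passes only in rows, so rows that do not move let the fingers close. It gives the time, the measured TCP pose, the force, the opening and the grip force at its end, in the units of the state.
- ctrl.observe(): the state, without advancing time (a new reading comes with each control period).
- ctrl.camera(name): name is "side" or "top" or "wrist"; returns a dict with "frame" (420x560x3 uint8, blue, green, red), "vertical_fov" (degrees; the focal length in pixels is half the picture's height over the tangent of half this angle, whatever the lens; pixels are square), "cx", "cy" (the principal point, pixels), "extrinsics" (4x4, takes a point from camera to world coordinates). Camera axes: x right, y up, looking along -z (the intrinsics and any distortion apply to the point x, -y, -z); pixel columns grow to the right and rows downward; lengths in m; the calibration is good to about 2 mm. A picture is of the moment at which its call begins. There is no depth.
- ctrl.sign_off(): hands the job in; it is judged then, once.
The state is a dict: "clock": time; "q": joint angles; "joint_velocities": joint speeds; "tau": joint torques, N m; "tool_pos": TCP position; "orientation": TCP orientation; "ft_force": force on the tool from outside, world axes, zero at the start; "moment": the same for the moment, N m; "finger_gap": finger opening in m; "finger_force": force on a finger pad.
Only numpy, scipy, OpenCV 4.12 (cv2) and the standard library are available. Lean on these libraries where they do the work, as an engineer would, in place of code of your own. Each camera call takes 0.05 s, during which the arm holds its last target. There are 200 camera calls.

### The job

Narrow the burn-in carrier by turning the star-armed turnbuckle at its end until both rails are drawn in as far as they go. Then lay every heat-sink module from the bench, fins up and squarely across both rails, down between the shoulders and side by side, resting on both ledges. With all of them loaded, push the sprung plunger of the grey test box fully down, hold it a moment and let it come back up; leave the screwdriver, capacitor can and transformer where they are.

Things in the scene. Friction and masses are not known exactly. Their poses are not given: they have to be found in the camera images.
- carrier: carrier fixed to the bench: steel bed 200 x 377 x 10 mm with two aluminium rails along its y. Origin on the bench surface midway between the rails; x across the rails, y along them, z up; the turnbuckle is at the -y end. A module's centre must lie between y = -0.050 and +0.140 m to rest wholly on the rails between their end stops
- buckle_axis (a point): centre of the turnbuckle body, 78 mm above the bench, at carrier x = 0, y = -0.145; its axis runs along the carrier's x. A threaded rod goes from each end of the body to a bracket on each rail, 96 mm tall and at least 51 mm from this centre. Four steel arms (12 mm thick, black 16 mm balls at the ends) stick out at right angles from its middle, in the plane x = 0, tips 56 mm from the axis
- buckle (a joint): turnbuckle angle, rad: starts at 0.2 to 2.6; 11.00 (1.75 turns) is fully tight, on its stop. Each rad draws both rails in 1.82 mm. At 0 and 11.00 one arm points straight up. Tightening moves the uppermost arm towards the carrier's -y (away from the modules' place). Stays where left; friction 0.08 N m. Arms can be pushed with shut fingers, about a quarter turn at a time
- ledge_mid (a point): midway between the rails, level with the ledges' tops (40 mm above the bench), at carrier x = 0, y = +0.048. Each rail has a ledge 17 mm wide and an outer shoulder 12 mm higher; end stops 18 mm above the ledges at y = -0.074 and +0.162. Drawn fully in, ledges are 88 mm and shoulders 122 mm apart: a 110 mm module fits between the shoulders with 6 mm spare at each end. At the start the ledges are over 115 mm apart and a module would fall through
- mod1_c (a point): one of 2 to 4 identical heat-sink modules (None if absent): aluminium base bar 110 x 40 x 14 mm with a finned block 60 x 16 x 30 mm standing lengthwise on its middle, 0.22 to 0.36 kg. Point: its centre, 22 mm above its underside; x along its length, y across, z up. Grip the finned block (16 mm across y, 14 to 44 mm above the underside). Starts on the bench, fins up, within 0.3 rad of the robot's x
- mod2_c (a point): one of 2 to 4 identical heat-sink modules (None if absent): aluminium base bar 110 x 40 x 14 mm with a finned block 60 x 16 x 30 mm standing lengthwise on its middle, 0.22 to 0.36 kg. Point: its centre, 22 mm above its underside; x along its length, y across, z up. Grip the finned block (16 mm across y, 14 to 44 mm above the underside). Starts on the bench, fins up, within 0.3 rad of the robot's x
- mod3_c (a point): one of 2 to 4 identical heat-sink modules (None if absent): aluminium base bar 110 x 40 x 14 mm with a finned block 60 x 16 x 30 mm standing lengthwise on its middle, 0.22 to 0.36 kg. Point: its centre, 22 mm above its underside; x along its length, y across, z up. Grip the finned block (16 mm across y, 14 to 44 mm above the underside). Starts on the bench, fins up, within 0.3 rad of the robot's x
- mod4_c (a point): one of 2 to 4 identical heat-sink modules (None if absent): aluminium base bar 110 x 40 x 14 mm with a finned block 60 x 16 x 30 mm standing lengthwise on its middle, 0.22 to 0.36 kg. Point: its centre, 22 mm above its underside; x along its length, y across, z up. Grip the finned block (16 mm across y, 14 to 44 mm above the underside). Starts on the bench, fins up, within 0.3 rad of the robot's x
- plunger_top (a point): centre of the top of the black mushroom cap (40 mm across) of the plunger on the grey test box (85 x 85 x 50 mm, fixed); 96 mm above the bench when up, 72 mm when fully down; moves straight down
- plunger (a joint): how far the plunger is pushed, m: 0 up, 0.024 fully down; spring 3 N at the start to 11 N at the bottom, and springs back when let go
- driver: bystander: screwdriver 190 mm long lying on the bench beyond the carrier
- capacitor: bystander: capacitor can 60 mm across, 100 mm tall, standing beyond the carrier; origin under its centre
- transformer: bystander: small transformer 78 x 95 mm, 60 mm tall, beyond the carrier; origin under its centre
There are look-alikes about, which are no part of the job. What is shaped like the part that bears mod4_c but brown or pink is not meant. What is shaped like the part that bears plunger_top but blue is not meant.

How it is judged:
On the way, in this order (a step that is already met when the one before it is completed fails the run):
1. the turnbuckle is tightened to its stop, both rails fully drawn in (value of joint buckle above 10.846 rad), for 0.2 s.
2. every module lies flat and square across both rails, between the shoulders (z of mod1_c in the frame of carrier between 0.057 and 0.067 m and x of mod1_c in the frame of carrier between -0.01 and 0.01 m and y of mod1_c in the frame of carrier between -0.058 and 0.146 m and angle between each of mod1_c, mod2_c, mod3_c, mod4_c's own z axis and vertical below 0.08 rad and angle between the x axis of each of mod1_c, mod2_c, mod3_c, mod4_c and the x axis of carrier, either way round below 0.17 rad and z of mod2_c in the frame of carrier between 0.057 and 0.067 m and x of mod2_c in the frame of carrier between -0.01 and 0.01 m and y of mod2_c in the frame of carrier between -0.058 and 0.146 m and z of mod3_c in the frame of carrier between 0.057 and 0.067 m and x of mod3_c in the frame of carrier between -0.01 and 0.01 m and y of mod3_c in the frame of carrier between -0.058 and 0.146 m and z of mod4_c in the frame of carrier between 0.057 and 0.067 m and x of mod4_c in the frame of carrier between -0.01 and 0.01 m and y of mod4_c in the frame of carrier between -0.058 and 0.146 m), for 0.3 s.
3. the plunger is pushed fully down (value of joint plunger above 0.021 m), for 0.2 s.
At the end, for the whole second after the job is handed in: Turnbuckle within 0.15 rad of its stop; each module on both ledges, fins up (height within 5 mm, 10 mm of midway, y -58 to +146 mm, tilt under 0.08 rad, square within 0.17 rad); plunger, pushed at least 21 of 24 mm once all were loaded, back up within 4 mm (all of step 2 and value of joint buckle above 10.846 rad and value of joint plunger below 0.004 m); the robot touches nothing.
It fails at once if the screwdriver is moved more than 30 mm (distance of driver from where it was at the start of the episode above 0.03 m).
It fails at once if the capacitor can is moved more than 30 mm (distance of capacitor from where it was at the start of the episode above 0.03 m).
It fails at once if the transformer is moved more than 30 mm (distance of transformer from where it was at the start of the episode above 0.03 m).
Of mod1, mod2, mod3, mod4 only 2 to 4 are there at a start; the rules pass over those that are not, and their reading is None.
At some moment in a run one of mod1, mod2, mod3, mod4 may be knocked a few centimetres aside while the robot is not near it.
Once in a run the grip may slacken for a moment while it holds something.
It also fails if it takes over 210 s, if anything falls off the work surface, if the arm or the gripper's body presses on something with over 40 N, if the wrist force passes 120 N, or if a joint passes its speed limit or range.

## Working session

There is one attempt and no reset: what is moved stays moved. The work goes in short steps, Python scripts to look and compute and a tool call to move; the robot and the scene stay as the last step left them, time stands still between calls to the robot, and variables do not carry over. Pictures are saved under pics/ and viewed, at most 14 in all, crops included, and the job is handed in when it is done.

Besides the shell and the picture viewer there is one more tool, called after "Emit:" in YAML: its name, and indented under it one key for each argument. arm_command: Moves the arm, as the interface text tells. Its arguments: {"type":"object","properties":{"increments":{"type":"array","items":{"type":"number"}},"fingers":{"type":"number"}},"required":["increments"]}

```bash
ls; mkdir -p pics; python3 - <<'E'
from workcell import ctrl
import cv2,numpy as np
for n in("top","side"):
    c=ctrl.camera(n);cv2.imwrite(f"pics/{n}0.png",c["frame"]);print(n,{k:v for k,v in c.items() if k!="frame"})
s=ctrl.observe();print(s)
E
```

```text
pics
top {'vertical_fov': 57.98927149004446, 'cx': 286.5054431063802, 'cy': 208.16615355481412, 'extrinsics': array([[ 2.86179920e-02,  9.79148785e-01, -2.01118541e-01,
         3.92312289e-01],
       [-9.99577931e-01,  2.90382153e-02, -8.61084047e-04,
        -1.81276563e-02],
       [ 4.99699409e-03,  2.01058297e-01,  9.79566532e-01,
         1.03960110e+00],
       [ 0.00000000e+00,  0.00000000e+00,  0.00000000e+00,
         1.00000000e+00]])}
side {'vertical_fov': 46.24132713379784, 'cx': 286.1986877788942, 'cy': 205.0362778458727, 'extrinsics': array([[ 0.70275046,  0.52868427, -0.47606169, -0.01441774],
       [-0.71142446,  0.51834008, -0.47455115, -0.64660198],
       [-0.00412587,  0.67217297,  0.74038265,  1.02392331],
       [ 0.        ,  0.        ,  0.        ,  1.        ]])}
{'clock': 0.1, 'q': array([ 1.06648933e+00,  5.28336464e-01,  1.43378835e+00, -1.97614876e-05,
        1.18138487e+00, -1.78508329e-01]), 'joint_velocities': array([ 1.96987836e-05, -2.10216416e-03, -3.19854582e-03, -4.23441445e-04,
        2.72141854e-04, -5.18655555e-04]), 'tau': array([-3.08710569e-04, -4.40990138e+01, -1.77151644e+01,  6.34375541e-02,
        5.34616050e-02, -4.46460695e-05]), 'tool_pos': array([0.19971842, 0.5915764 , 0.2436875 ]), 'orientation': array([-5.09389808e-01, -3.09938608e+00,  2.84651263e-03]), 'ft_force': array([ 0.41482871,  0.4020641 , -0.47798359]), 'moment': array([-0.01531696,  0.03432153,  0.01180027]), 'finger_force': 0.0, 'finger_gap': 0.08721697740983925}
```

View pics/top0.png

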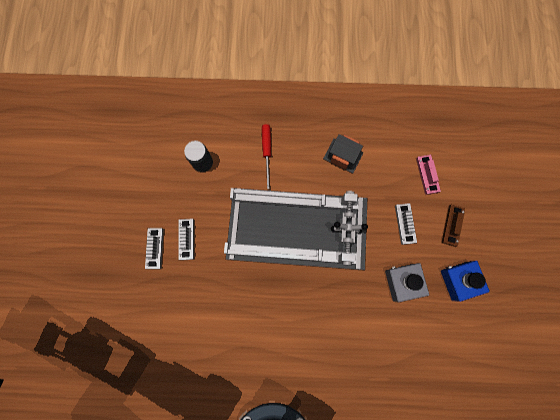

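View pics/side0.png

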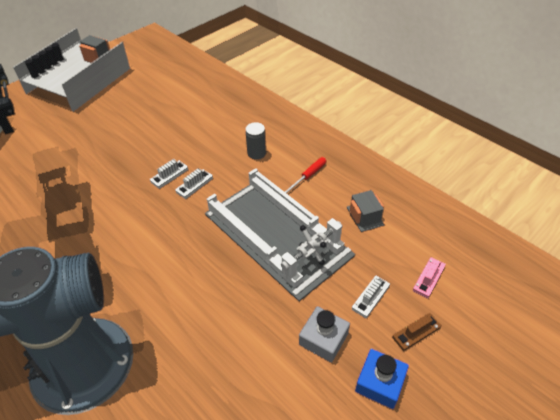

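Top view: three silver modules at (154,248), (186,239) and (405,224). The pink (428,175) and brown (454,225) ones are look-alikes. The grey box is at (408,283), with its plunger at about (413,282), and the blue box (465,281) is a look-alike. The carrier is at (296,230), with the turnbuckle at (348,227). I'll confirm these in an enlarged crop and measure.

```bash
cat > h.py <<'E'
from workcell import ctrl
import cv2,numpy as np
from scipy.spatial.transform import Rotation as R
def ray(c,px):
    f=210/np.tan(np.radians(c["vertical_fov"])/2);E=c["extrinsics"]
    px=np.atleast_2d(np.asarray(px,float))
    d=np.c_[(px[:,0]-c["cx"])/f,-(px[:,1]-c["cy"])/f,-np.ones(len(px))]
    return E[:3,3],d@E[:3,:3].T
def plane(c,px,z):
    o,d=ray(c,px);return o+d*((z-o[2])/d[:,2])[:,None]
def proj(c,P):
    f=210/np.tan(np.radians(c["vertical_fov"])/2);E=c["extrinsics"]
    p=(np.atleast_2d(P)-E[:3,3])@E[:3,:3]
    return np.c_[c["cx"]-f*p[:,0]/p[:,2],c["cy"]+f*p[:,1]/p[:,2]]
def two(c1,p1,c2,p2):
    A=np.zeros((3,3));b=np.zeros(3)
    for c,p in((c1,p1),(c2,p2)):
        o,d=ray(c,p);d=d[0]/np.linalg.norm(d);M=np.eye(3)-np.outer(d,d);A+=M;b+=M@o
    return np.linalg.solve(A,b)
def grey(c,lo=110,sat=45):
    h=cv2.cvtColor(c["frame"],cv2.COLOR_BGR2HSV)
    return ((h[...,1]<sat)&(h[...,2]>lo)).astype(np.uint8)
def tofrom(target,yaw=None):
    """tool-frame shift (mm) from measured pose to target TCP; tool yaw = heading of tool y"""
    s=ctrl.observe();Rm=R.from_rotvec(s["orientation"]).as_matrix()
    print("tcp",s["tool_pos"].round(4),"tool x",Rm[:,0].round(3),"y",Rm[:,1].round(3),"t",s["clock"])
    print("shift mm",((np.asarray(target)-s["tool_pos"])@Rm*1e3).round(1))
E
python3 - <<'E'
from h import *
c=ctrl.camera("top");f=c["frame"]
cv2.imwrite("pics/crop1.png",cv2.resize(f[150:310,215:495],None,fx=2.8,fy=2.8,interpolation=cv2.INTER_CUBIC))
m=grey(c);m=cv2.morphologyEx(m,cv2.MORPH_CLOSE,np.ones((3,3)))
for k in cv2.findContours(m,cv2.RETR_EXTERNAL,cv2.CHAIN_APPROX_NONE)[0]:
    if cv2.contourArea(k)>150:
        r=cv2.minAreaRect(k);b=cv2.boxPoints(r)
        print(np.round(r[0]),np.round(r[1]),round(r[2],1),"ctr z14",plane(c,[r[0]],.014)[0,:2].round(3),"corners",plane(c,b,.014)[:,:2].round(3).tolist())
E
```

```text
[409. 281.] [36. 31.] 74.9 ctr z14 [ 0.414 -0.349] corners [[0.447, -0.297], [0.471, -0.379], [0.38, -0.4], [0.357, -0.319]]
[153. 248.] [15. 41.] 3.8 ctr z14 [0.482 0.339] corners [[0.429, 0.357], [0.539, 0.361], [0.537, 0.321], [0.427, 0.318]]
[186. 239.] [40. 13.] 90.0 ctr z14 [0.509 0.254] corners [[0.564, 0.277], [0.565, 0.241], [0.456, 0.232], [0.455, 0.267]]
[406. 224.] [40. 14.] 80.5 ctr z14 [ 0.569 -0.347] corners [[0.621, -0.32], [0.629, -0.359], [0.519, -0.373], [0.512, -0.335]]
[296. 211.] [137. 104.] 4.5 ctr z14 [ 0.595 -0.043] corners [[0.462, 0.149], [0.755, 0.144], [0.735, -0.245], [0.444, -0.219]]
[194. 150.] [19. 20.] 45.0 ctr z14 [0.763 0.25 ] corners [[0.762, 0.289], [0.805, 0.253], [0.765, 0.211], [0.723, 0.248]]
```

View pics/crop1.png

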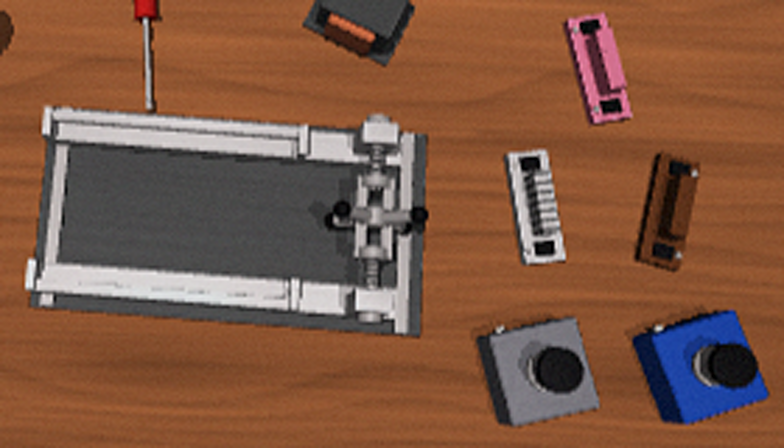

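The crop confirms them: the silver module is at crop (535,207), the grey box cap at (557,369) and the turnbuckle at (375,214), with its arm balls at (342,208), (333,222) and (419,214). Next I'll compute the carrier frame, arm angle and plunger position.

```bash
cat >> h.py <<'E'
def crop1(p): return np.atleast_2d(p)/2.8+[215,150]
E
python3 - <<'E'
from h import *
c=ctrl.camera("top")
B=plane(c,crop1([[427,135],[420,335],[32,305]]),.01);print("bed",B.round(4).tolist())
yd=B[2]-B[1];print("len",np.linalg.norm(yd),np.linalg.norm(B[1]-B[0]));yd/=np.linalg.norm(yd);xd=np.array([yd[1],-yd[0],0])
print("yaw from y edge",np.arctan2(-yd[0],yd[1]), "from x edge",np.arctan2(*(B[0]-B[1])[[1,0]]))
mid=(B[0]+B[1])/2
T=plane(c,crop1([375,214]),.085)[0];print("buckle",T)
# rail stop corners tops z .058: upper (305,125), lower (293,282)
print("stops",plane(c,crop1([[305,140],[293,296],[47,120],[32,275]]),.055)[:,:2].round(4).tolist())
print("x of buckle rel mid",(T-mid)@xd,(T-mid)@yd)
for p in[[342,208],[333,222],[419,214],[405,226]]:
    o,d=ray(c,crop1(p));t=((T-o)@xd)/(d[0]@xd);P=o+d[0]*t
    print(p,"y,z rel axis",((P-T)@yd).round(4),(P[2]-.078).round(4))
cap=crop1([557,369]);print("cap",plane(c,cap,.096)[0],)
E
```

```text
bed [[0.6388, -0.2424, 0.01], [0.4414, -0.2329, 0.01], [0.4592, 0.1408, 0.01]]
len 0.37406888608035666 0.19760495519020244
yaw from y edge -0.04757419369353667 from x edge -0.048379671288682286
buckle [ 0.5455258  -0.17767561  0.085     ]
stops [[0.6196, -0.1163], [0.4715, -0.1065], [0.6319, 0.1301], [0.4838, 0.1355]]
x of buckle rel mid 0.0025948888546489957 0.06017863838261281
[342, 208] y,z rel axis 0.0326 0.0257
[333, 222] y,z rel axis 0.0299 -0.0583
[419, 214] y,z rel axis -0.0364 0.025
[405, 226] y,z rel axis -0.0382 -0.0491
cap [ 0.41134486 -0.33444613  0.096     ]
```

Carrier origin is about (0.550,-0.033) with yaw about -0.048 rad. The turnbuckle centre is about (0.543,-0.178), and its arms lie at about 45°, so one already leans towards +y. I'll turn the tool and shut the fingers.

Emit:
arm_command:
  increments: [0,0,0,10.6,0,0,0,10.6,0,0,0,10.6,0,0,0,10.6]
  fingers: 1

```text
clock: 0.7
tool_pos: [0.1999, 0.5919, 0.2443]
orientation: [1.604, 2.701, -0.001]
ft_force: [0.3, -0.4, 0.4]
finger_gap: 0.0549
finger_force: 0.0
```

Emit:
arm_command:
  increments: [0,0,0,10.6,0,0,0,10.6,0,0,0,10.4]

```text
clock: 1.08
tool_pos: [0.1999, 0.5919, 0.2442]
orientation: [2.279, 2.162, -0.001]
ft_force: [0.5, -0.4, -0.4]
finger_gap: 0.025
finger_force: 0.0
```

```bash
python3 -c "
from h import *
tofrom([.5465,-.108,.245])"
```

```text
tcp [0.1999 0.5919 0.2442] tool x [ 0.053  0.999 -0.001] y [ 0.999 -0.053 -0.   ] t 1.075
shift mm [-6.808e+02  3.829e+02 -5.000e-01]
```

Emit:
arm_command:
  increments: [-48,27,0,0,-48,27,0,0,-48,27,0,0,-48,27,0,0,-48,27,0,0]

```text
clock: 1.7
tool_pos: [0.3243, 0.3446, 0.2446]
orientation: [2.272, 2.17, 0.001]
ft_force: [0.6, -0.8, 0.6]
finger_gap: 0.0004
finger_force: 0.0
```

Emit:
arm_command:
  increments: [-48,27,0,0,-48,27,0,0,-48,27,0,0,-48,27,0,0,-48,27,0,0]

```text
clock: 2.33
tool_pos: [0.448, 0.0984, 0.2447]
orientation: [2.273, 2.169, 0.001]
ft_force: [-0.4, 0.7, 0.5]
finger_gap: 0.0005
finger_force: 0.0
```

Emit:
arm_command:
  increments: [-48,27,0,0,-48,27,0,0,-48,27,0,0,-48,27,0,0,0,0,0,0]

```text
clock: 2.95
tool_pos: [0.5485, -0.1007, 0.2445]
orientation: [2.275, 2.162, 0.001]
ft_force: [-0.8, -0.8, -0.5]
finger_gap: 0.0003
finger_force: 0.0
```

```bash
python3 -c "
from h import *
tofrom([.5465,-.108,.12])
c=ctrl.camera('wrist');cv2.imwrite('pics/w1.png',c['frame'])
print(proj(c,[[.5431,-.1778,.078]]))"
```

```text
tcp [ 0.5485 -0.1007  0.2445] tool x [ 0.051  0.999 -0.002] y [ 0.999 -0.051  0.003] t 2.95
shift mm [ -7.2  -1.9 124.5]
[[278.92688043 277.58655902]]
```

View pics/w1.png

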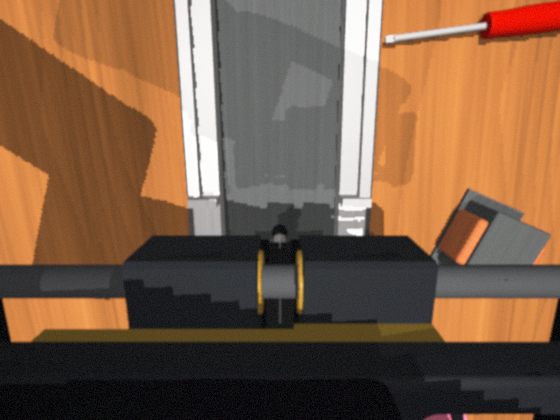

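The wrist view shows the +y upper ball at (279,231), in line with the fingers, with the rails above it. I'll descend behind that arm and push.

Emit:
arm_command:
  increments: [-2,-2,50,0,0,0,50,0,0,0,25,0,0,0,0,0]

```text
clock: 3.5
tool_pos: [0.5418, -0.0965, 0.1178]
orientation: [-2.267, -2.167, 0.004]
ft_force: [-0.0, 0.3, -0.1]
finger_gap: 0.0005
finger_force: 0.0
```

Emit:
arm_command:
  increments: [-15,0,0,0,-18,0,0,0,-18,0,0,0,-18,0,0,0,-18,0,0,0]

```text
clock: 4.12
tool_pos: [0.5408, -0.1851, 0.1211]
orientation: [-2.275, -2.166, -0.006]
ft_force: [1.8, 7.3, 1.2]
finger_gap: 0.0006
finger_force: 2.8
```

```bash
python3 -c "
from h import *
tofrom([.5431,-.1778,.12]);print(ctrl.observe()['ft_force'])
c=ctrl.camera('side');cv2.imwrite('pics/s1.png',cv2.resize(c['frame'][180:310,200:380],None,fx=3,fy=3))"
```

```text
tcp [ 0.5408 -0.1851  0.1211] tool x [0.049 0.999 0.003] y [ 0.999 -0.049  0.002] t 4.125
shift mm [7.4 2.  1.1]
[1.82173005 7.25789296 1.16715486]
```

View pics/s1.png

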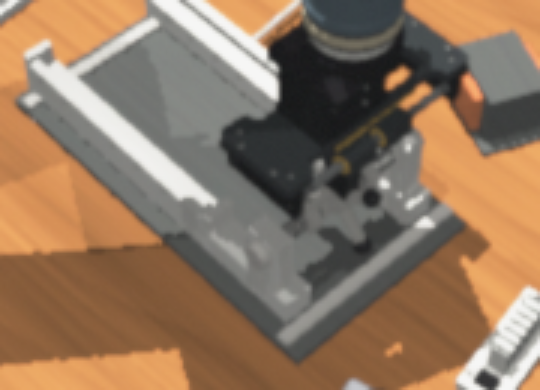

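Emit:
arm_command:
  increments: [-3,0,0,0,0,0,-48,0,30,0,0,0,30,0,0,0,0,0,48,0]

```text
clock: 4.8
tool_pos: [0.5461, -0.1288, 0.123]
orientation: [2.262, 2.165, 0.006]
ft_force: [0.9, -0.3, -0.5]
finger_gap: 0.0004
finger_force: 0.0
```

Emit:
arm_command:
  increments: [0,0,0,0,-15,0,0,0,-15,0,0,0,-15,0,0,0,-15,0,0,0]

```text
clock: 5.42
tool_pos: [0.5401, -0.1891, 0.1207]
orientation: [-2.274, -2.167, -0.003]
ft_force: [0.8, 5.1, 1.4]
finger_gap: 0.0006
finger_force: 2.1
```

```bash
python3 -c "
from h import *
tofrom([.5431,-.1778,.12]);print(ctrl.observe()['ft_force'])
c=ctrl.camera('wrist');cv2.imwrite('pics/w2.png',c['frame'])"
```

```text
tcp [ 0.5401 -0.1891  0.1207] tool x [0.048 0.999 0.002] y [ 0.999 -0.048  0.001] t 5.425
shift mm [11.4  2.4  0.7]
[0.81349204 5.06344993 1.39339419]
```

View pics/w2.png

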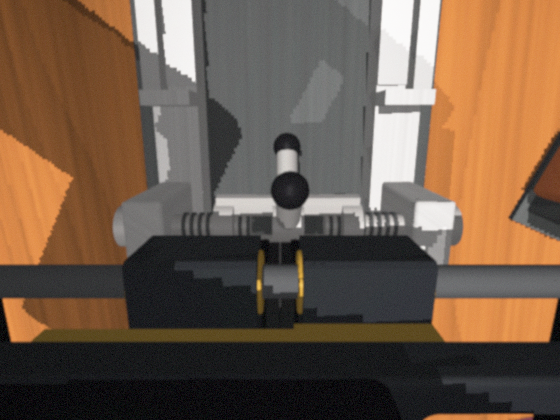

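The wrist view shows the next arm leaning towards +y, with its balls at (290,189) and (287,146), so the cycle works. I'll run three more.

Emit:
arm_command:
  increments: [0,0,-48,0,30,0,0,0,30,0,0,0,0,0,48,0,0,0,0,0]

```text
clock: 6.1
tool_pos: [0.5407, -0.1289, 0.1178]
orientation: [-2.269, -2.166, 0.005]
ft_force: [-0.0, -0.1, 0.6]
finger_gap: 0.0005
finger_force: 0.0
```

Emit:
arm_command:
  increments: [-12,0,0,0,-12,0,0,0,-12,0,0,0,-12,0,0,0,-12,0,0,0]

```text
clock: 6.72
tool_pos: [0.5399, -0.1887, 0.1202]
orientation: [-2.273, -2.167, -0.002]
ft_force: [0.6, 3.4, 2.1]
finger_gap: 0.0008
finger_force: 2.0
```

Emit:
arm_command:
  increments: [0,0,-48,0,30,0,0,0,30,0,0,0,0,0,48,0,0,0,0,0]

```text
clock: 7.35
tool_pos: [0.5404, -0.1288, 0.1175]
orientation: [-2.268, -2.165, 0.006]
ft_force: [-0.3, -0.2, 0.3]
finger_gap: 0.0006
finger_force: 0.0
```

Emit:
arm_command:
  increments: [-12,0,0,0,-12,0,0,0,-12,0,0,0,-12,0,0,0,-12,0,0,0]

```text
clock: 7.98
tool_pos: [0.54, -0.1888, 0.1204]
orientation: [-2.273, -2.167, -0.002]
ft_force: [0.4, 5.5, 1.6]
finger_gap: 0.0006
finger_force: 2.0
```

```bash
cat >>h.py <<'E'
def rails(c,ycar=0.02):
    """edges across the rails at carrier y, from intensity along x, plane z=.04"""
    O=np.array([.550,-.033,0]);xd=np.array([.9989,-.0475,0]);yd=np.array([.0475,.9989,0])
    xs=np.arange(-.12,.12,.0005);P=O+xs[:,None]*xd+ycar*yd+[0,0,.04]
    p=proj(c,P).astype(np.float32)
    g=cv2.remap(cv2.cvtColor(c["frame"],cv2.COLOR_BGR2GRAY),p[None,:,0],p[None,:,1],cv2.INTER_LINEAR)[0].astype(float)
    d=np.abs(np.gradient(cv2.GaussianBlur(g[None],(9,1),1.5)[0]));pk=[i for i in range(2,len(d)-2) if d[i]==d[i-2:i+3].max() and d[i]>6]
    return [(round(xs[i]*1e3,1),int(g[max(i-8,0)]),int(g[min(i+8,len(g)-1)])) for i in pk]
E
python3 -c "
from h import *
tofrom([.5431,-.1778,.12]);print(ctrl.observe()['ft_force'])
c=ctrl.camera('wrist');print(rails(c,0.0))"
```

```text
tcp [ 0.54   -0.1888  0.1204] tool x [0.048 0.999 0.001] y [ 0.999 -0.048  0.   ] t 7.975
shift mm [11.2  2.6  0.5]
[0.35704092 5.53275737 1.59484753]
[]
```

Emit:
arm_command:
  increments: [0,0,-48,0,30,0,0,0,30,0,0,0,0,0,48,0,0,0,0,0]

```text
clock: 8.65
tool_pos: [0.5405, -0.1286, 0.1176]
orientation: [-2.268, -2.166, 0.006]
ft_force: [-0.2, -0.2, 1.1]
finger_gap: 0.0008
finger_force: 0.0
```

Emit:
arm_command:
  increments: [-12,0,0,0,-12,0,0,0,-12,0,0,0,-12,0,0,0]

```text
clock: 9.15
tool_pos: [0.5418, -0.1771, 0.1209]
orientation: [2.273, 2.166, 0.005]
ft_force: [2.7, 6.5, 0.3]
finger_gap: 0.0005
finger_force: 3.0
```

Emit:
arm_command:
  increments: [-12,0,0,0]

```text
clock: 9.28
tool_pos: [0.5398, -0.1888, 0.1202]
orientation: [-2.273, -2.167, -0.002]
ft_force: [1.1, 4.8, 2.1]
finger_gap: 0.0
finger_force: 2.0
```

```bash
python3 -c "
from h import *
tofrom([.5431,-.1778,.12]);print(ctrl.observe()['ft_force'])
c=ctrl.camera('top');print(rails(c,0.08));print(rails(c,.12))"
```

```text
tcp [ 0.5398 -0.1888  0.1202] tool x [0.048 0.999 0.002] y [ 0.999 -0.048  0.   ] t 9.275
shift mm [11.1  2.7  0.2]
[1.05543522 4.81382774 2.0760432 ]
[(np.float64(72.0), 34, 133)]
[(np.float64(93.5), 32, 127)]
```

Emit:
arm_command:
  increments: [0,0,-48,0,30,0,0,0,30,0,0,0,0,0,48,0,0,0,0,0]

```text
clock: 9.95
tool_pos: [0.5404, -0.1286, 0.1174]
orientation: [-2.268, -2.165, 0.006]
ft_force: [-0.3, -0.4, 0.1]
finger_gap: 0.0004
finger_force: 0.0
```

Emit:
arm_command:
  increments: [-12,0,0,0,-12,0,0,0,-10,0,0,0]

```text
clock: 10.32
tool_pos: [0.5429, -0.1622, 0.1213]
orientation: [2.276, 2.164, 0.009]
ft_force: [9.7, 26.9, 12.0]
finger_gap: 0.0005
finger_force: 13.7
```

Emit:
arm_command:
  increments: [-3,0,0,0,-3,0,0,0]

```text
clock: 10.58
tool_pos: [0.5429, -0.1624, 0.1214]
orientation: [-2.275, -2.158, -0.019]
ft_force: [9.7, 30.9, 10.9]
finger_gap: 0.0001
finger_force: 15.6
```

```bash
python3 -c "
from h import *
tofrom([.5431,-.1778,.12]);print(ctrl.observe()['ft_force'])"
```

```text
tcp [ 0.5429 -0.1624  0.1214] tool x [0.052 0.999 0.013] y [ 0.999 -0.052  0.004] t 10.575
shift mm [-15.4   1.    1.3]
[ 9.72635957 30.89656062 10.90247494]
```

It reached the stop, with a 31 N reaction and the arm vertical as expected. I'll hold briefly, back off, rise and turn for the modules.

Emit:
arm_command:
  increments: [0,0,0,0,0,0,0,0,20,0,0,0,0,0,-60,0,0,0,-60,0]

```text
clock: 11.2
tool_pos: [0.5411, -0.1495, 0.2404]
orientation: [-2.272, -2.168, 0.004]
ft_force: [1.7, -0.9, 0.4]
finger_gap: 0.0006
finger_force: 0.0
```

Emit:
arm_command:
  increments: [0,0,0,10,0,0,0,10,0,0,0,10,0,0,0,10,0,0,0,10]
  fingers: 0.1

```text
clock: 11.82
tool_pos: [0.5413, -0.1501, 0.2398]
orientation: [2.978, 0.995, -0.002]
ft_force: [-0.2, -0.0, -0.0]
finger_gap: 0.0369
finger_force: 0.0
```

Emit:
arm_command:
  increments: [0,0,0,10,0,0,0,10,0,0,0,10]

```text
clock: 12.2
tool_pos: [0.5413, -0.1501, 0.2398]
orientation: [3.134, 0.19, -0.001]
ft_force: [0.6, -0.3, -0.2]
finger_gap: 0.0391
finger_force: 0.0
```

```bash
python3 -c "
from h import *
tofrom([.47,-.347,.245])
c=ctrl.camera('top');cv2.imwrite('pics/t2.png',cv2.resize(c['frame'][130:310,130:490],None,fx=2.2,fy=2.2,interpolation=cv2.INTER_CUBIC))"
```

```text
tcp [ 0.5413 -0.1501  0.2398] tool x [ 0.993  0.121 -0.001] y [ 0.121 -0.993  0.002] t 12.2
shift mm [-94.6 186.8  -4.8]
```

View pics/t2.png

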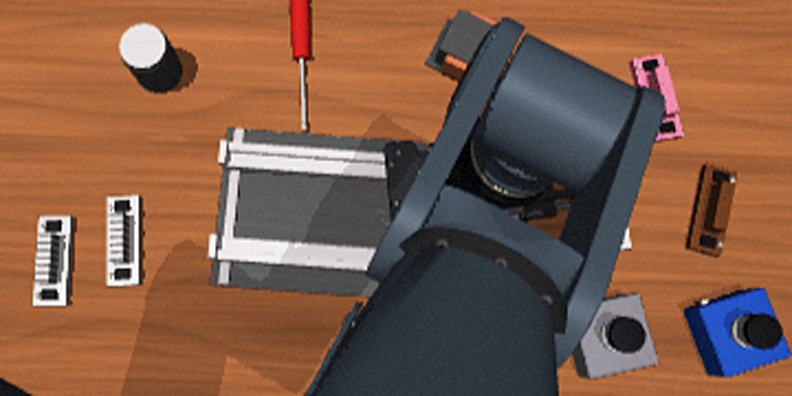

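The rails are drawn in and the two left modules haven't moved. Going to the right-hand module.

Emit:
arm_command:
  increments: [-25,47,0,0,-25,47,0,0,-25,47,0,0,-20,46,0,0,0,0,0,0]

```text
clock: 12.88
tool_pos: [0.4699, -0.3511, 0.2398]
orientation: [3.132, 0.195, -0.0]
ft_force: [-0.1, -0.2, -0.4]
finger_gap: 0.0392
finger_force: 0.0
```

```bash
cat >>h.py <<'E'
def mod(c,guess=None,lo=110):
    """light outlines ~110x40 in camera c; base-outline corners on z=.014"""
    m=grey(c,lo);m=cv2.morphologyEx(m,cv2.MORPH_CLOSE,np.ones((9,9)))
    for k in cv2.findContours(m,cv2.RETR_EXTERNAL,cv2.CHAIN_APPROX_NONE)[0]:
        if cv2.contourArea(k)>1500:
            P=plane(c,k[:,0],.014)[:,:2];r=cv2.minAreaRect((P*1000).astype(np.float32))
            b=cv2.boxPoints(r)
            e=max((b[1]-b[0],b[2]-b[1]),key=np.linalg.norm);a=np.degrees(np.arctan2(e[1],e[0]));a=(a+90)%180-90
            print("px",k[:,0].mean(0).round(),"ctr",np.round(r[0],1),"size",np.round(r[1],1),"yaw",round(a,1))
E
python3 -c "
from h import *
tofrom([.569,-.347,.245])
c=ctrl.camera('wrist');cv2.imwrite('pics/w3.png',c['frame']);mod(c)"
```

```text
tcp [ 0.4699 -0.3511  0.2398] tool x [ 0.992  0.124 -0.   ] y [ 0.124 -0.992  0.003] t 12.875
shift mm [98.9  8.3 -5.2]
px [259. 228.] ctr [ 415.  -334.3] size [ 67.9 100.5] yaw -86.8
px [288.  80.] ctr [ 569.8 -347.6] size [110.2  40.6] yaw 7.8
px [90. 82.] ctr [ 540.4 -152.7] size [169.3 189. ] yaw -2.9
```

View pics/w3.png

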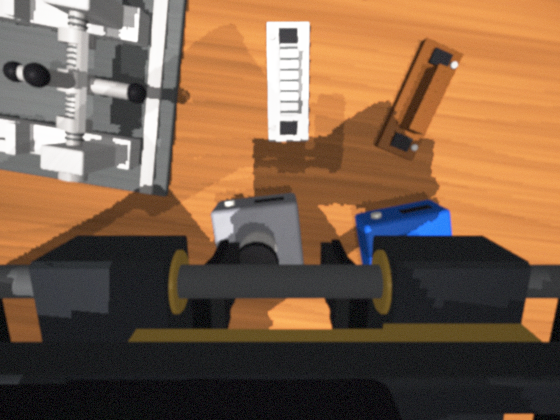

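The wrist view shows the silver module at (288,80), measured (0.570,-0.348) with yaw 7.8°. The brown decoy is on the right and the grey box below. Picking the module.

Emit:
arm_command:
  increments: [50,5,0,-0.7,50,4,0,0,0,0,60,0,0,0,60,0,0,0,45,0]

```text
clock: 13.55
tool_pos: [0.5711, -0.3395, 0.072]
orientation: [-3.131, -0.226, 0.004]
ft_force: [-0.5, -0.2, -0.1]
finger_gap: 0.0394
finger_force: 0.0
```

```bash
python3 -c "
from h import *
tofrom([.5698,-.3476,.041])"
```

```text
tcp [ 0.5711 -0.3395  0.072 ] tool x [ 0.99   0.143 -0.003] y [ 0.143 -0.99  -0.002] t 13.55
shift mm [-2.3  7.9 31. ]
```

Emit:
arm_command:
  increments: [-2,8,0,0,0,0,15,0,0,0,16,0,0,0,0,0]

```text
clock: 14.05
tool_pos: [0.5705, -0.3495, 0.0431]
orientation: [-3.133, -0.22, 0.002]
ft_force: [-0.2, 0.0, -0.3]
finger_gap: 0.0391
finger_force: 0.0
```

```bash
python3 -c "
from h import *
tofrom([.5698,-.3476,.041])"
```

```text
tcp [ 0.5705 -0.3495  0.0431] tool x [ 0.99   0.14  -0.001] y [ 0.14  -0.99  -0.001] t 14.05
shift mm [-0.4 -2.   2.1]
```

Emit:
arm_command:
  increments: [0,-2,2,0,0,0,0,0,0,0,0,0,0,0,0,0,0,0,0,0]
  fingers: 1

```text
clock: 14.68
tool_pos: [0.5709, -0.3479, 0.042]
orientation: [3.134, 0.22, 0.001]
ft_force: [-0.8, 1.0, 3.9]
finger_gap: 0.0157
finger_force: 30.0
```

Emit:
arm_command:
  increments: [0,0,-40,0,0,0,-50,0,0,0,-50,0,0,0,-20,0,0,0,0,0]

```text
clock: 15.3
tool_pos: [0.5714, -0.3486, 0.2032]
orientation: [3.131, 0.22, 0.004]
ft_force: [0.3, 0.7, -2.5]
finger_gap: 0.0158
finger_force: 30.0
```

```bash
cat >>h.py <<'E'
def car(x,y,z): return np.array([.550,-.033,0])+x*np.array([.9989,-.0475,0])+y*np.array([.0475,.9989,0])+[0,0,z]
E
python3 -c "
from h import *
tofrom(car(0,-.01,.2));print(ctrl.observe()['finger_gap'])"
```

```text
tcp [ 0.5714 -0.3486  0.2032] tool x [0.99  0.14  0.002] y [ 0.14  -0.99   0.003] t 15.3
shift mm [  21.1 -305.7    2.3]
0.015834258989954282
```

Emit:
arm_command:
  increments: [0,0,-20,5.4,0,0,0,5.4,0,0,0,0]

```text
clock: 15.68
tool_pos: [0.5697, -0.3473, 0.2192]
orientation: [-3.138, 0.074, 0.005]
ft_force: [-0.2, 0.2, -2.9]
finger_gap: 0.0157
finger_force: 30.0
```

```bash
python3 -c "
from h import *
tofrom(car(0,-.01,.2))"
```

```text
tcp [ 0.5697 -0.3473  0.2192] tool x [ 0.999 -0.047 -0.003] y [-0.047 -0.999 -0.002] t 15.675
shift mm [ -34.4 -302.9   20.1]
```

Emit:
arm_command:
  increments: [-6,-50,0,0,-6,-50,0,0,-6,-50,0,0,-6,-50,0,0,-6,-50,0,0]

```text
clock: 16.3
tool_pos: [0.5517, -0.095, 0.22]
orientation: [-3.14, 0.074, 0.004]
ft_force: [0.3, -0.4, -2.2]
finger_gap: 0.0156
finger_force: 30.0
```

Emit:
arm_command:
  increments: [-4,-53,0,0,0,0,0,0,0,0,0,0]

```text
clock: 16.68
tool_pos: [0.5511, -0.0436, 0.2206]
orientation: [3.141, -0.073, -0.002]
ft_force: [0.6, -1.1, -3.6]
finger_gap: 0.0157
finger_force: 30.0
```

```bash
python3 -c "
from h import *
tofrom(car(0,-.01,.079));print(ctrl.observe()['finger_gap'])
c=ctrl.camera('wrist');cv2.imwrite('pics/w4.png',c['frame'])
print(proj(c,[car(s*a,.045,.052) for s in(-1,1) for a in(.044,.061)]).round())"
```

```text
tcp [ 0.5511 -0.0436  0.2206] tool x [ 0.999 -0.046 -0.001] y [-0.046 -0.999  0.   ] t 16.675
shift mm [ -1.4  -0.6 141.6]
0.015654009723452378
[[219. 244.]
 [220. 261.]
 [215. 147.]
 [214. 127.]]
```

View pics/w4.png

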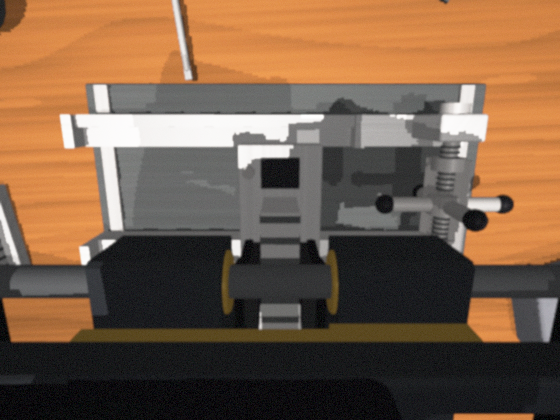

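```bash
python3 -c "
from h import *
c=ctrl.camera('top')
for y in(.08,.11,.14):print([tuple(map(float,e)) for e in rails(c,y)])
w=ctrl.camera('wrist');c=w
for y in(.03,.05,.07):print([tuple(map(float,e)) for e in rails(c,y)])"
```

```text
[]
[]
[(44.5, 52.0, 231.0), (61.0, 228.0, 193.0), (64.5, 192.0, 230.0), (75.0, 232.0, 87.0)]
[(-60.5, 58.0, 239.0), (-43.5, 239.0, 100.0), (-35.5, 100.0, 103.0), (-32.5, 96.0, 105.0), (44.5, 102.0, 237.0), (71.5, 248.0, 108.0), (97.5, 105.0, 142.0)]
[(-39.0, 26.0, 74.0), (-32.5, 97.0, 104.0), (43.5, 105.0, 247.0), (71.5, 249.0, 106.0), (97.5, 104.0, 145.0)]
[(-39.0, 24.0, 77.0), (-33.0, 95.0, 106.0), (43.5, 107.0, 246.0), (71.5, 247.0, 106.0), (98.0, 102.0, 183.0), (100.0, 98.0, 202.0)]
```

Both views put the ledge edges at ±44 mm, so the carrier frame is good. Lowering.

Emit:
arm_command:
  increments: [-1,0,50,0,0,0,45,0,0,0,25,0,0,0,10,0,0,0,0,0]

```text
clock: 17.45
tool_pos: [0.5506, -0.0444, 0.0913]
orientation: [-3.141, 0.078, 0.001]
ft_force: [-0.3, 0.7, -3.2]
finger_gap: 0.0159
finger_force: 30.0
```

```bash
python3 -c "
from h import *
tofrom(car(0,-.01,.0825));print(ctrl.observe()['ft_force'])"
```

```text
tcp [ 0.5506 -0.0444  0.0913] tool x [ 0.999 -0.049 -0.   ] y [-0.049 -0.999 -0.   ] t 17.45
shift mm [-1.1 -1.4  8.8]
[-0.29424995  0.700501   -3.18722206]
```

Emit:
arm_command:
  increments: [-1,0,4,0,0,0,4,0,0,0,1,0,0,0,0,0]

```text
clock: 17.95
tool_pos: [0.5495, -0.0435, 0.0828]
orientation: [3.141, -0.076, 0.001]
ft_force: [-0.4, 0.2, -2.3]
finger_gap: 0.0154
finger_force: 30.0
```

Emit:
arm_command:
  increments: [0,0,0,0,0,0,0,0,0,0,0,0,0,0,0,0]
  fingers: 0.1

```text
clock: 18.45
tool_pos: [0.5495, -0.0436, 0.0827]
orientation: [3.141, -0.076, 0.001]
ft_force: [-0.3, 0.5, -0.2]
finger_gap: 0.0383
finger_force: 0.0
```

Emit:
arm_command:
  increments: [0,0,-20,0,0,0,-50,0,0,0,-50,0,0,0,-40,0,0,0,0,0]

```text
clock: 19.08
tool_pos: [0.5515, -0.0441, 0.2462]
orientation: [3.139, -0.076, 0.013]
ft_force: [0.0, 0.3, -0.5]
finger_gap: 0.0391
finger_force: 0.0
```

```bash
python3 -c "
from h import *
tofrom([.415,.254,.245])"
```

```text
tcp [ 0.5515 -0.0441  0.2462] tool x [ 0.999 -0.048  0.008] y [-0.048 -0.999  0.002] t 19.075
shift mm [-150.8 -291.2   -0.6]
```

Emit:
arm_command:
  increments: [-24,-47,0,0,-24,-47,0,0,-24,-47,0,0,-24,-47,0,0,-24,-47,0,0]

```text
clock: 19.7
tool_pos: [0.4392, 0.1981, 0.2414]
orientation: [3.14, -0.077, -0.004]
ft_force: [1.0, -0.5, -0.9]
finger_gap: 0.0392
finger_force: 0.0
```

Emit:
arm_command:
  increments: [-24,-47,0,0,-24,-47,0,0,0,0,0,0]

```text
clock: 20.08
tool_pos: [0.3948, 0.2953, 0.2414]
orientation: [3.14, -0.067, -0.004]
ft_force: [0.6, 0.0, -0.5]
finger_gap: 0.0393
finger_force: 0.0
```

```bash
python3 -c "
from h import *
tofrom([.509,.254,.245])
c=ctrl.camera('wrist');cv2.imwrite('pics/w5.png',c['frame']);mod(c)
t=ctrl.camera('top');cv2.imwrite('pics/t3.png',t['frame'])"
```

```text
tcp [0.3948 0.2953 0.2414] tool x [ 0.999 -0.043 -0.003] y [-0.043 -0.999  0.001] t 20.075
shift mm [115.9  36.4  -3.9]
px [232.  95.] ctr [482.3 337.8] size [110.2  41. ] yaw 2.1
px [498.  57.] ctr [507.2  76.2] size [131.5 102.3] yaw 87.6
px [317.  61.] ctr [511.1 253.9] size [113.7  40.8] yaw 4.7
```

View pics/t3.png

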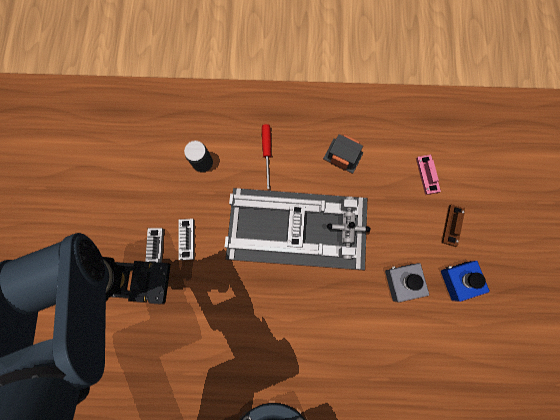

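The first module sits squarely on the rails at (297,226). Next is the module at (0.510,0.254), yaw 4.7°.

Emit:
arm_command:
  increments: [0,0,0,-7.2,0,0,0,0]

```text
clock: 20.42
tool_pos: [0.398, 0.2918, 0.2421]
orientation: [3.139, 0.116, -0.001]
ft_force: [0.2, -0.7, 0.6]
finger_gap: 0.0392
finger_force: 0.0
```

```bash
python3 -c "
from h import *
tofrom([.510,.254,.041])"
```

```text
tcp [0.398  0.2918 0.2421] tool x [ 0.997  0.074 -0.001] y [ 0.074 -0.997  0.001] t 20.425
shift mm [109.   45.8 201. ]
```

Emit:
arm_command:
  increments: [55,23,0,0,54,23,0,0,0,0,60,0,0,0,60,0,0,0,20,0]

```text
clock: 21.05
tool_pos: [0.5076, 0.2533, 0.0985]
orientation: [3.137, 0.114, -0.012]
ft_force: [-0.5, 0.1, 0.9]
finger_gap: 0.0391
finger_force: 0.0
```

Emit:
arm_command:
  increments: [0,0,0,0]

```text
clock: 21.18
tool_pos: [0.5088, 0.254, 0.1004]
orientation: [3.138, 0.116, -0.008]
ft_force: [-0.6, 0.8, 1.4]
finger_gap: 0.0391
finger_force: 0.0
```

```bash
python3 -c "
from h import *
tofrom([.510,.254,.041])
c=ctrl.camera('wrist');mod(c)"
```

```text
tcp [0.5088 0.254  0.1004] tool x [ 0.997  0.074 -0.005] y [ 0.074 -0.997  0.001] t 21.175
shift mm [ 1.5  0.1 59.4]
px [151. 202.] ctr [514.8 339.1] size [47.7 45.6] yaw 2.0
px [280. 199.] ctr [521.1 254.8] size [88.2 40.4] yaw 4.5
px [518. 136.] ctr [565.  117.6] size [172.7  72.5] yaw 15.3
```

Emit:
arm_command:
  increments: [1,0,30,0,0,0,28,0,0,0,0,0]

```text
clock: 21.6
tool_pos: [0.5106, 0.2553, 0.0446]
orientation: [3.139, 0.12, -0.002]
ft_force: [0.6, -0.6, 1.0]
finger_gap: 0.0394
finger_force: 0.0
```

Emit:
arm_command:
  increments: [0,0,0,0,0,0,0,0,0,0,0,0,0,0,0,0]
  fingers: 1

```text
clock: 22.1
tool_pos: [0.5113, 0.2557, 0.0457]
orientation: [3.139, 0.122, 0.003]
ft_force: [-0.8, -2.9, 6.2]
finger_gap: 0.0162
finger_force: 30.0
```

Emit:
arm_command:
  increments: [0,0,-40,0,0,0,-50,0,0,0,-50,3.7,0,0,-20,3.7,0,0,0,0]

```text
clock: 22.72
tool_pos: [0.5113, 0.2562, 0.206]
orientation: [-3.139, 0.08, -0.005]
ft_force: [1.1, 0.4, -3.7]
finger_gap: 0.016
finger_force: 30.0
```

```bash
python3 -c "
from h import *
tofrom(car(0,.06,.2))"
```

```text
tcp [0.5113 0.2562 0.206 ] tool x [ 0.999 -0.051  0.003] y [-0.051 -0.999 -0.001] t 22.725
shift mm [ 53.2 226.8   5.9]
```

Emit:
arm_command:
  increments: [14,57,-10,0,14,57,0,0,13,57,0,0,13,56,0,0,0,0,0,0]

```text
clock: 23.35
tool_pos: [0.553, 0.0223, 0.2126]
orientation: [3.14, -0.089, -0.004]
ft_force: [0.1, 1.5, -2.6]
finger_gap: 0.016
finger_force: 30.0
```

```bash
python3 -c "
from h import *
tofrom(car(0.001,.06,.0865));s=ctrl.observe();print(s['finger_gap'],s['ft_force'])"
```

```text
tcp [0.553  0.0223 0.2126] tool x [ 0.998 -0.057 -0.002] y [-0.057 -0.998  0.001] t 23.35
shift mm [  0.9  -4.8 126.1]
0.016012870385302393 [ 0.12884558  1.46315683 -2.63121982]
```

Emit:
arm_command:
  increments: [0,-4,50,0,0,0,40,0,0,0,24,0,0,0,4,0,0,0,0,0]

```text
clock: 23.98
tool_pos: [0.5526, 0.031, 0.0961]
orientation: [-3.14, 0.08, 0.002]
ft_force: [0.2, -0.3, -1.9]
finger_gap: 0.0153
finger_force: 30.0
```

```bash
python3 -c "
from h import *
tofrom(car(0.001,.06,.0860));s=ctrl.observe();print(s['finger_gap'],s['ft_force'])"
```

```text
tcp [0.5526 0.031  0.0961] tool x [ 0.999 -0.051 -0.002] y [-0.051 -0.999 -0.   ] t 23.975
shift mm [ 1.5  4.  10.1]
0.015304609313943666 [ 0.23682703 -0.29059561 -1.90212704]
```

Emit:
arm_command:
  increments: [1,3,5,0,0,0,4,0,0,0,1,0,0,0,0,0]

```text
clock: 24.48
tool_pos: [0.5539, 0.0272, 0.0867]
orientation: [-3.141, 0.082, -0.0]
ft_force: [0.3, -0.3, -2.2]
finger_gap: 0.0161
finger_force: 30.0
```

Emit:
arm_command:
  increments: [0,0,0,0,0,0,0,0,0,0,0,0,0,0,0,0]
  fingers: 0.1

```text
clock: 24.98
tool_pos: [0.554, 0.0273, 0.0867]
orientation: [3.14, -0.081, 0.001]
ft_force: [0.4, -0.1, 1.2]
finger_gap: 0.0378
finger_force: 0.0
```

Emit:
arm_command:
  increments: [0,0,-20,0,0,0,-50,0,0,0,-50,0,0,0,-40,0,0,0,0,0]

```text
clock: 25.6
tool_pos: [0.5561, 0.027, 0.2503]
orientation: [3.139, -0.081, 0.013]
ft_force: [-0.2, 0.8, -0.6]
finger_gap: 0.0392
finger_force: 0.0
```

```bash
python3 -c "
from h import *
tofrom([.395,.335,.245])"
```

```text
tcp [0.5561 0.027  0.2503] tool x [ 0.999 -0.052  0.009] y [-0.052 -0.999  0.001] t 25.6
shift mm [-176.8 -299.2    3.5]
```

Emit:
arm_command:
  increments: [-30,-50,0,0,-30,-50,0,0,-30,-50,0,0,-30,-50,0,0,-30,-50,0,0]

```text
clock: 26.22
tool_pos: [0.4153, 0.2858, 0.2454]
orientation: [3.14, -0.082, -0.003]
ft_force: [1.2, -0.2, 0.9]
finger_gap: 0.0388
finger_force: 0.0
```

Emit:
arm_command:
  increments: [-27,-49,0,0,0,0,0,-5,0,0,0,0]

```text
clock: 26.6
tool_pos: [0.3914, 0.3352, 0.2453]
orientation: [3.14, 0.057, -0.004]
ft_force: [0.4, 0.4, 0.8]
finger_gap: 0.0391
finger_force: 0.0
```

```bash
python3 -c "
from h import *
c=ctrl.camera('wrist');mod(c)
tofrom([.4823,.3378,.041])"
```

```text
px [279.  90.] ctr [482.1 338.2] size [110.1  41.2] yaw 2.0
px [520.  68.] ctr [516.3  95.9] size [ 94.9 118.8] yaw -2.4
tcp [0.3919 0.3348 0.2456] tool x [ 0.999  0.034 -0.002] y [ 0.034 -0.999  0.001] t 26.65
shift mm [ 9.080e+01 -2.000e-01  2.044e+02]
```

Emit:
arm_command:
  increments: [45,0,0,0,46,0,0,0,0,0,60,0,0,0,60,0,0,0,45,0]

```text
clock: 27.28
tool_pos: [0.4831, 0.3363, 0.0786]
orientation: [3.14, 0.049, -0.005]
ft_force: [1.1, 0.2, -0.5]
finger_gap: 0.0395
finger_force: 0.0
```

Emit:
arm_command:
  increments: [0,0,0,0]

```text
clock: 27.4
tool_pos: [0.4811, 0.3357, 0.0776]
orientation: [3.137, 0.051, -0.014]
ft_force: [0.3, -0.1, 0.7]
finger_gap: 0.0391
finger_force: 0.0
```

```bash
python3 -c "
from h import *
tofrom([.4822,.338,.041])"
```

```text
tcp [0.4811 0.3357 0.0776] tool x [ 0.999  0.032 -0.009] y [ 0.032 -0.999  0.004] t 27.4
shift mm [ 1.5 -2.4 36.6]
```

Emit:
arm_command:
  increments: [1,-2,20,0,0,0,16,0,0,0,0,0]

```text
clock: 27.78
tool_pos: [0.4841, 0.3401, 0.0451]
orientation: [3.141, 0.056, -0.002]
ft_force: [-0.3, -0.1, -0.2]
finger_gap: 0.0389
finger_force: 0.0
```

Emit:
arm_command:
  increments: [0,0,0,0,0,0,0,0,0,0,0,0,0,0,0,0]
  fingers: 1

```text
clock: 28.28
tool_pos: [0.4847, 0.34, 0.0461]
orientation: [3.141, 0.056, 0.001]
ft_force: [-0.7, -1.4, 3.8]
finger_gap: 0.0157
finger_force: 30.0
```

Emit:
arm_command:
  increments: [0,0,-40,0,0,0,-50,0,0,0,-50,2.3,0,0,-30,2.3,0,0,0,0]

```text
clock: 28.9
tool_pos: [0.4856, 0.341, 0.2176]
orientation: [-3.138, 0.07, -0.007]
ft_force: [0.4, 0.4, -4.4]
finger_gap: 0.0155
finger_force: 30.0
```

```bash
python3 -c "
from h import *
tofrom(car(0,.13,.2))"
```

```text
tcp [0.4856 0.341  0.2176] tool x [ 0.999 -0.044  0.005] y [-0.044 -0.999 -0.003] t 28.9
shift mm [ 81.2 240.8  17.3]
```

Emit:
arm_command:
  increments: [21,60,0,0,21,60,0,0,21,60,0,0,21,60,0,0,0,0,0,0]

```text
clock: 29.52
tool_pos: [0.557, 0.0962, 0.213]
orientation: [3.139, -0.08, -0.004]
ft_force: [0.1, 0.9, -4.3]
finger_gap: 0.0156
finger_force: 30.0
```

Emit:
arm_command:
  increments: [0,0,0,0]

```text
clock: 29.65
tool_pos: [0.5549, 0.1007, 0.2133]
orientation: [-3.14, 0.072, 0.008]
ft_force: [0.3, 0.6, -3.9]
finger_gap: 0.0158
finger_force: 30.0
```

```bash
python3 -c "
from h import *
tofrom(car(0.0025,.13,.0865));s=ctrl.observe();print(s['finger_gap'],s['ft_force'])"
```

```text
tcp [0.5549 0.1007 0.2133] tool x [ 0.999 -0.046 -0.005] y [-0.046 -0.999 -0.001] t 29.65
shift mm [  4.6   3.9 126.8]
0.01584000352370393 [ 0.31618742  0.57917722 -3.90439796]
```

Emit:
arm_command:
  increments: [4,3,50,0,0,0,40,0,0,0,22,0,0,0,4,0,0,0,0,0]

```text
clock: 30.28
tool_pos: [0.5601, 0.0988, 0.0995]
orientation: [-3.141, 0.068, 0.0]
ft_force: [-0.0, -0.4, -3.8]
finger_gap: 0.0157
finger_force: 30.0
```

```bash
python3 -c "
from h import *
tofrom(car(0.0025,.13,.0865));s=ctrl.observe();print(s['finger_gap'],s['ft_force'])"
```

```text
tcp [0.5601 0.0988 0.0995] tool x [ 0.999 -0.043 -0.   ] y [-0.043 -0.999 -0.   ] t 30.275
shift mm [-1.3  2.1 13. ]
0.015720156059200668 [-0.03338237 -0.38449405 -3.83179143]
```

Emit:
arm_command:
  increments: [-1,2,6,0,0,0,6,0,0,0,1,0,0,0,0,0]

```text
clock: 30.78
tool_pos: [0.5593, 0.0956, 0.0866]
orientation: [-3.141, 0.071, -0.0]
ft_force: [0.5, 0.2, -3.2]
finger_gap: 0.0155
finger_force: 30.0
```

Emit:
arm_command:
  increments: [0,0,0,0,0,0,0,0,0,0,0,0,0,0,0,0]
  fingers: 0.1

```text
clock: 31.28
tool_pos: [0.5593, 0.0957, 0.0868]
orientation: [3.141, -0.07, 0.001]
ft_force: [0.1, -0.4, 0.7]
finger_gap: 0.0379
finger_force: 0.0
```

Emit:
arm_command:
  increments: [0,0,-20,0,0,0,-50,0,0,0,-50,0,0,0,-40,0,0,0,0,0]

```text
clock: 31.9
tool_pos: [0.5615, 0.0957, 0.2504]
orientation: [3.141, -0.07, 0.014]
ft_force: [0.5, -1.4, -0.0]
finger_gap: 0.0394
finger_force: 0.0
```

```bash
python3 -c "
from h import *
tofrom([.411,-.334,.245])"
```

```text
tcp [0.5615 0.0957 0.2504] tool x [ 0.999 -0.045  0.009] y [-0.045 -0.999 -0.   ] t 31.9
shift mm [-131.2  436.     4.2]
```

Emit:
arm_command:
  increments: [-45,50,0,0,-45,50,0,0,-45,50,0,0,-45,50,0,0,0,50,0,0]
  fingers: 1

```text
clock: 32.52
tool_pos: [0.377, -0.1311, 0.2453]
orientation: [-3.137, 0.071, 0.008]
ft_force: [0.0, -0.6, -0.5]
finger_gap: 0.0021
finger_force: 0.0
```

Emit:
arm_command:
  increments: [0,50,0,0,0,50,0,0,0,50,0,0,0,40,0,0,0,0,0,0]

```text
clock: 33.15
tool_pos: [0.3727, -0.3249, 0.2454]
orientation: [3.141, -0.076, -0.001]
ft_force: [1.0, -0.3, -0.5]
finger_gap: 0.0006
finger_force: 0.0
```

```bash
python3 -c "
from h import *
tofrom([.411,-.334,.245])
c=ctrl.camera('top');w=ctrl.camera('wrist')
cv2.imwrite('pics/t4.png',cv2.resize(np.vstack([c['frame'][150:310,215:495],cv2.resize(w['frame'],(280,210))]),None,fx=1.6,fy=1.6))
cv2.imwrite('pics/w6.png',w['frame'])
b=(w['frame'].max(2)<45).astype(np.uint8)
for k in cv2.findContours(b,cv2.RETR_EXTERNAL,cv2.CHAIN_APPROX_NONE)[0]:
    if cv2.contourArea(k)>300:
        (x,y),r=cv2.minEnclosingCircle(k);print((x,y),r,cv2.contourArea(k)/3.14/r/r,plane(w,[[x,y]],.096)[0].round(4))
"
```

```text
tcp [ 0.3727 -0.3249  0.2454] tool x [ 0.999 -0.048 -0.   ] y [-0.048 -0.999  0.   ] t 33.15
shift mm [38.7  7.2  0.4]
(478.058837890625, 407.0) 34.073585510253906 0.2655278243595927 [ 0.1562 -0.5068  0.096 ]
(279.3935546875, 358.99993896484375) 285.7635498046875 0.13723849743714686 [ 0.2191 -0.3152  0.096 ]
(355.91217041015625, 254.5) 74.29179382324219 0.15625622297988673 [ 0.321  -0.3866  0.096 ]
(202.05667114257812, 253.0) 75.48190307617188 0.15620278882429267 [ 0.3285 -0.253   0.096 ]
(295.5, 152.0) 23.048959732055664 0.3431967642874859 [ 0.4117 -0.3373  0.096 ]
```

View pics/t4.png

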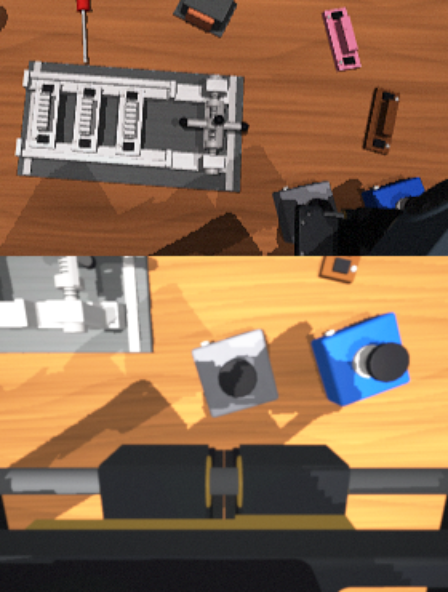

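The top part shows all three modules square across the rails, side by side. The wrist part shows the grey box cap at wrist px (296,152), which is (0.4115,-0.336), clearly distinct from the blue box. Pressing it.

Emit:
arm_command:
  increments: [20,5,0,0,19,4,0,0,0,0,50,0,0,0,50,0,0,0,10,0]

```text
clock: 33.88
tool_pos: [0.4099, -0.3291, 0.1337]
orientation: [-3.134, 0.068, 0.009]
ft_force: [-0.7, 0.3, -0.9]
finger_gap: 0.0005
finger_force: 0.0
```

Emit:
arm_command:
  increments: [0,0,0,0]

```text
clock: 34.0
tool_pos: [0.4117, -0.332, 0.1366]
orientation: [-3.14, 0.069, 0.001]
ft_force: [0.6, -0.2, 0.5]
finger_gap: 0.0006
finger_force: 0.0
```

```bash
python3 -c "
from h import *
tofrom([.4115,-.336,.094])"
```

```text
tcp [ 0.4117 -0.332   0.1366] tool x [ 0.999 -0.044 -0.001] y [-0.044 -0.999 -0.001] t 34.0
shift mm [ 0.   4.  42.6]
```

Emit:
arm_command:
  increments: [0,4,12,0,0,0,10,0,0,0,10,0,0,0,8,0]

```text
clock: 34.5
tool_pos: [0.4124, -0.3384, 0.0974]
orientation: [3.138, -0.071, 0.004]
ft_force: [0.5, -0.6, 9.8]
finger_gap: 0.0008
finger_force: 4.9
```

Emit:
arm_command:
  increments: [0,0,3,0,0,0,0,0]

```text
clock: 34.75
tool_pos: [0.4124, -0.3384, 0.0948]
orientation: [3.138, -0.071, 0.004]
ft_force: [-0.8, -0.4, 12.0]
finger_gap: 0.0005
finger_force: 5.3
```

Emit:
arm_command:
  increments: [0,0,2,0,0,0,0,0]

```text
clock: 35.0
tool_pos: [0.4124, -0.3384, 0.0943]
orientation: [3.137, -0.07, 0.005]
ft_force: [-1.2, 1.8, 19.4]
finger_gap: 0.0004
finger_force: 9.7
```

Emit:
arm_command:
  increments: [0,0,1,0,0,0,0,0,0,0,0,0]

```text
clock: 35.38
tool_pos: [0.4124, -0.3385, 0.0942]
orientation: [3.136, -0.07, 0.005]
ft_force: [-2.8, 2.1, 25.8]
finger_gap: 0.0005
finger_force: 13.0
```

It bottomed at TCP 0.094 with the force rising. Releasing, moving clear and checking.

Emit:
arm_command:
  increments: [0,0,0,0,0,0,-30,0,0,0,-50,0,0,0,-50,0,-30,0,-20,0]

```text
clock: 36.0
tool_pos: [0.3833, -0.3373, 0.2435]
orientation: [3.135, -0.067, 0.008]
ft_force: [-0.4, -0.1, -0.8]
finger_gap: 0.0001
finger_force: 0.0
```

```bash
python3 -c "
from h import *
s=ctrl.observe();print(s['tool_pos'],s['ft_force'],s['clock'])
c=ctrl.camera('top')
w=ctrl.camera('side')
cv2.imwrite('pics/f.png',np.vstack([cv2.resize(c['frame'][150:310,215:495],(784,448))[:300],cv2.resize(w['frame'][170:400,180:440],(339,300))[:,:].repeat(1,0) if 0 else cv2.copyMakeBorder(cv2.resize(w['frame'][170:400,180:440],(339,300)),0,0,0,445,cv2.BORDER_CONSTANT)]))
m=grey(c,150)
for y in (-.01,.06,.13):
    # module base ends along x on z=.054 plane
    print(y,[tuple(map(float,e)) for e in rails(c,y)])
"
```

```text
[ 0.38327691 -0.33732285  0.24354611] [-0.44425819 -0.13851167 -0.80242893] 36.0
-0.01 [(-70.5, 81.0, 230.0), (-57.5, 231.0, 215.0), (-54.5, 231.0, 233.0), (-47.0, 237.0, 35.0), (-33.5, 33.0, 190.0), (-28.0, 208.0, 129.0), (-20.0, 129.0, 234.0), (-14.5, 200.0, 152.0), (-9.0, 161.0, 201.0), (-4.0, 214.0, 193.0), (-1.0, 201.0, 227.0), (4.5, 201.0, 166.0), (9.5, 166.0, 207.0), (15.0, 218.0, 197.0), (18.0, 199.0, 227.0), (23.5, 204.0, 164.0), (28.5, 159.0, 195.0), (34.5, 213.0, 87.0), (39.5, 137.0, 27.0), (53.5, 21.0, 201.0), (61.5, 201.0, 188.0), (65.0, 174.0, 230.0), (75.0, 231.0, 83.0)]
0.06 [(-70.5, 70.0, 192.0), (-57.5, 233.0, 216.0), (-54.5, 230.0, 233.0), (-47.0, 239.0, 33.0), (-33.5, 36.0, 190.0), (-28.5, 183.0, 149.0), (-25.0, 174.0, 150.0), (-20.0, 161.0, 236.0), (-14.5, 206.0, 173.0), (-9.5, 169.0, 213.0), (-4.0, 223.0, 200.0), (-1.0, 207.0, 231.0), (4.5, 209.0, 167.0), (9.5, 152.0, 182.0), (14.5, 210.0, 175.0), (18.0, 171.0, 233.0), (23.5, 202.0, 158.0), (28.5, 154.0, 190.0), (34.5, 216.0, 89.0), (39.5, 132.0, 32.0), (53.5, 24.0, 203.0), (61.5, 203.0, 190.0), (65.0, 182.0, 227.0), (75.5, 231.0, 79.0)]
0.13 [(-70.5, 82.0, 222.0), (-55.0, 228.0, 201.0), (-52.0, 225.0, 218.0), (-46.5, 208.0, 31.0), (-31.0, 28.0, 170.0), (-26.0, 198.0, 108.0), (-17.5, 113.0, 217.0), (-12.0, 222.0, 200.0), (-9.0, 208.0, 229.0), (-3.5, 206.0, 161.0), (1.5, 160.0, 217.0), (7.0, 223.0, 207.0), (10.0, 207.0, 235.0), (15.5, 212.0, 170.0), (20.5, 169.0, 195.0), (26.0, 217.0, 198.0), (29.0, 189.0, 236.0), (34.5, 209.0, 127.0), (42.5, 127.0, 28.0), (54.0, 23.0, 213.0), (61.5, 211.0, 180.0), (65.0, 171.0, 221.0), (74.0, 221.0, 85.0)]
```

View pics/f.png

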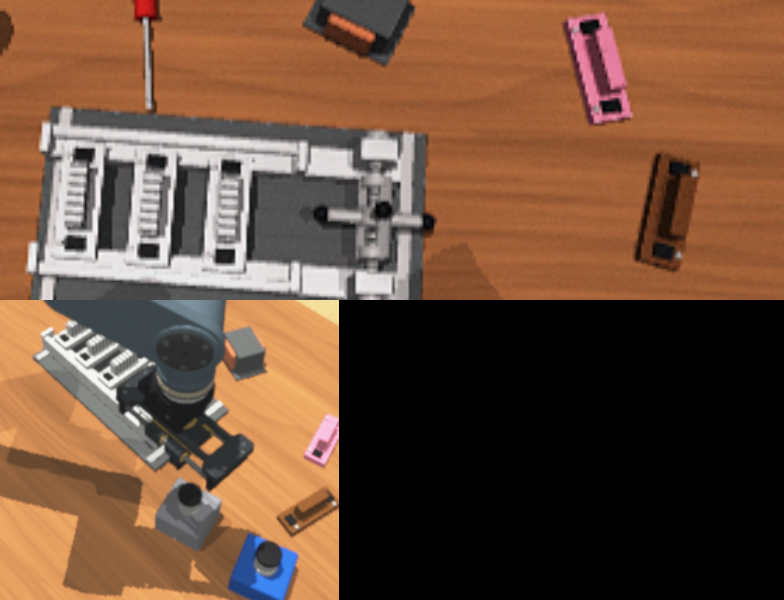

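All three modules are square on both ledges and centred to within about 3 mm. The turnbuckle arm at (382,210) is vertical, the plunger is up and the robot is clear. Handing in.

```bash
python3 -c "
from workcell import ctrl
print(ctrl.sign_off())"
```

```text
the job is handed in; nothing more can be done
None
```

I handed the job in at about 36 s: the turnbuckle is on its stop, all three modules lie square on both ledges, and the grey box's plunger was pushed fully down and came back up; no verdict was returned.

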